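Close the twist-lock canister over the spread pot

TASK

On the sandwich table, close the canister: lower the tall cover over the small lidded pot that stands in the fixed round base, right down onto the base with its two ears clear of the base's two keepers, then turn it until the ears lie squarely under the keepers, and let go. Leave the low cover, which is too shallow for the pot, where it stands, and do not knock the pot over.

Things in the scene. Friction and masses are not known exactly. Their poses are not given: they have to be found in the camera images.
- cover_mid (a point): Tall cover: loose aluminium cylinder, open end down, 76 mm across, 80 high, hollow 70 wide, 72 deep, 0.15-0.31 kg. On its top a black upright grip plate 50 mm long (cover's x), 14 thick (y), 36 tall (80-116 mm over the rim). At the rim two ears on its x axis, in line with the plate: 18 mm wide, 6 thick, tips 57 mm from the axis. Point: on the axis 58 mm over the rim; z up. Half-turn symmetric.
- low_cover_mid (a point): Low cover, a bystander: same diameter, ears, grip plate and material as the tall cover, but its cylinder is only 40 mm high (76 mm with the plate), too shallow for the pot. Point: on its axis, 38 mm over its rim. The two covers and the base may stand in any order from left to right.
- base: Fixed base: round wooden plate 148 mm across, 8 thick; middle ring (56 across, 4 high) holds the pot. Two steel keepers on its x axis: inverted Ls 18 mm wide, post 65-71 mm from the axis, roof reaching in to 47 mm, roof underside 12 mm over the plate. Cover goes down with ears 30+ degrees off the x axis, turns freely either way (no stops), is closed with ears on it. Origin: underside centre; z up.
- pot_mid (a point): Small lidded steel pot, loose, upright inside the ring of the base: 48 mm in diameter, 55 mm high, its top 63 mm above the table. Point: its centre, half-way up (27.5 mm above its foot); z is its upright axis.
Things that resemble listed ones, but are neither listed nor needed, are in the scene too. Of the things like the part that bears pot_mid, leave any that is orange; of the rest the larger one is meant. What is shaped like the part that bears cover_mid but yellow is not meant.

How it is judged (in metres and radians):
On the way:
1. the tall cover is down on the base around the pot, its ears still clear of the keepers (horizontal distance between cover_mid and base below 0.012 m and z of cover_mid in the frame of base below 0.073 m and angle between the x axis of cover_mid and the x axis of base, either way round above 0.35 rad), for 0.1 s.
At the end, for the whole second after the job is handed in: The tall cover rests fully down on the base (within 4 mm), centred within 12 mm and upright, its ears within 14 degrees of the keepers' line, at rest, with the pot upright in its ring inside it (within 10 mm of the middle) (horizontal distance between cover_mid and base below 0.012 m and z of cover_mid in the frame of base below 0.07 m and angle between cover_mid's own z axis and vertical below 0.08 rad and angle between the x axis of cover_mid and the x axis of base, either way round below 0.25 rad and linear speed of cover below 0.02 m/s and horizontal distance between pot_mid and base below 0.01 m and angle between pot_mid's own z axis and vertical below 0.15 rad); the robot touches nothing.
It fails at once if the low cover is moved by more than 40 mm (distance of low_cover_mid from where it was at the start of the episode above 0.04 m).
It fails at once if the pot is tipped by more than 30 degrees (angle between pot_mid's own z axis and vertical above 0.52 rad).
It also fails if it takes over 42 s, if anything falls off the work surface, if the arm or the gripper's body presses on something with over 40 N, if the wrist force passes 120 N, or if a joint passes its speed limit or range.

ROBOT

A 6-joint arm with a two-finger parallel gripper is mounted at the origin on the work surface. World frame = base frame: x ahead of the robot, y to its left, z up, the work surface at z = 0. Lengths are in mm, angles in rad, forces in N, time in s.
With the tool pointing down it reaches from about 400 to 925 mm from the base axis. Payload 3.4 kg.
Tool frame: the origin (TCP) lies at the very end of the fingers, on their centre line; the grasp point (between the pads) lies 19 mm behind it; x points along the fingers, z is the direction in which the jaws open and shut, and the axes are right-handed (so a half turn about x gives the same grasp; the last joint's range is limited). The gripper opens to 85 mm and grips with 20 to 120 N. Pads are 22 mm wide; open, the fingers measure 114 mm over their backs; the gripper's body (76 mm by 85 mm) begins 54 mm behind the grasp point. The pads swing forward as they close: fully open they stand 13 mm farther back than shut.
Start: joints at [-1.22, 0.307, 1.506, -0, 1.328, -0.073], TCP at [236.957, -523.911, 210.305] pointing down, gripper open.
Joint ranges: [-3.12, 3.12], [-1.05, 2.28], [0.14, 2.33], [-1.42, 4.57], [0.1, 2.73], [-2.68, 2.68]. Speed limits (rad/s): [2.57, 2.57, 3.14, 3.14, 3.14, 3.14].

INTERFACE

Orientations are given as a rotation vector (axis times angle).
In Python, from station import status, snapshot, calibration, hand_in gives the robot as it stands.
- The arm moves only by the shell command python3 -m pendant 'ROWS' [FORCE]. ROWS is JSON, a list of rows, each a list of 5 numbers: the finger opening in cm, from 0 to 8.54, then the shift along the tool's x, y, z in cm, then the turn about the tool's x in rad. A call has 1 to 5 rows; each row shifts and turns the commanded pose from where the row before left it, along the tool's axes as they then stand; what a row does not reach is not made up. A row lasts 1/12 s, in which the tool goes at most 41.7 mm and 7.16 degrees, less where a joint would pass 70% of its speed; a pose out of reach is approached as far as the arm can. A call with a gripper value outside its range is refused whole. The fingers move at their own pace and stop on an object; FORCE is the grip in N (left out, the last holds). Time passes only in rows, so rows that do not move let the fingers close. It gives the time, the measured TCP pose, the force and the opening at its end, in the units of the state.
- status.observe(): the state, without advancing time (a new reading comes with each control period).
- snapshot(name): name is "side" or "top"; returns the picture (420x560x3 uint8, red, green, blue); there is no depth.
- calibration(name): a dict with "intrinsics" (3x3 intrinsics, pixels), "rvec" (rotation vector, rad) and "tvec" (3), from world to camera coordinates, as OpenCV has them. Camera axes: x right, y down, z forward; pixel columns grow to the right and rows downward; lengths in mm; the calibration is good to about 2 mm. A picture is of the moment at which its call begins. calibration takes no time and is no camera call.
- hand_in(): hands the job in, once; it reports no verdict.
The state is a dict: "clock": time; "qpos": joint angles; "joint_velocities": joint speeds; "joint_efforts": joint torques, N m; "tcp_pos": TCP position; "ee_rot": TCP orientation; "wrist_force": force on the tool from outside, world axes, zero at the start; "ft_torque": the same for the moment, N m; "finger_gap": opening from 0.0 (shut) to 1.0 (fully open).
Only numpy, scipy, OpenCV 4.12 (cv2) and the standard library are available. Lean on these libraries where they do the work, as an engineer would, in place of code of your own. Each camera call takes 0.05 s, during which the arm holds its last target. There are 200 camera calls.

## Working session

There is one attempt and no reset: what is moved stays moved. The work goes in short steps, Python scripts to look and compute and a shell command to move; the robot and the scene stay as the last step left them, time stands still between calls to the robot, and variables do not carry over. Pictures are saved under pics/ and viewed, about 8 in all and at most 12, crops included, and the job is handed in when it is done.

```bash
mkdir -p pics; ls; python3 - <<'E'
from station import status,snapshot,calibration
import cv2,numpy as np
print(status.observe())
for n in("side","top"):
    im=snapshot(n);np.save(f'{n}0.npy',im);cv2.imwrite(f'pics/{n}0.png',im[:,:,::-1]);c=calibration(n)
    K=np.array(c['intrinsics']);R=cv2.Rodrigues(np.array(c['rvec'],float))[0];print(n,K.tolist(),R.round(3).tolist(),(-R.T@np.array(c['tvec'])).round(1))
E
```

```text
pics
{'clock': 0.0, 'qpos': array([-1.21951590e+00,  3.07543089e-01,  1.50766308e+00, -5.42630149e-05,
        1.32840350e+00, -7.34678305e-02]), 'joint_velocities': array([ 0.00020789, -0.00037213,  0.00123405,  0.00044378, -0.00035871,
        0.00073866]), 'joint_efforts': array([ 1.87465150e-03, -4.57546699e+01, -2.51919419e+01,  3.39330436e-04,
        1.30670343e-02,  8.04423536e-06]), 'tcp_pos': array([ 236.67333724, -523.22252768,  209.40210805]), 'ee_rot': array([ 0.89206139,  1.38239447, -0.89013348]), 'wrist_force': array([-0.24509628,  0.4239906 , -0.10530344]), 'ft_torque': array([-0.00363187,  0.03313617, -0.02742188]), 'finger_gap': 1.0030870050262797}
side [[411.64661328429855, 0.0, 288.38925107258893], [0.0, 411.64661328429855, 204.08042074411537], [0.0, 0.0, 1.0]] [[-0.954, -0.3, -0.006], [-0.193, 0.626, -0.755], [0.231, -0.719, -0.655]] [314.8 557.1 575.2]
top [[487.95441052730814, 0.0, 281.4626336058663], [0.0, 487.95441052730814, 211.8146376954778], [0.0, 0.0, 1.0]] [[-0.029, -1.0, 0.001], [-0.999, 0.029, -0.044], [0.044, -0.003, -0.999]] [ 434.4    1.4 1023.9]
```

View pics/side0.png

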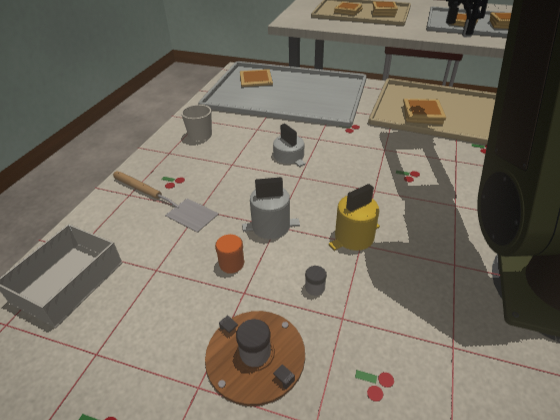

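View pics/top0.png

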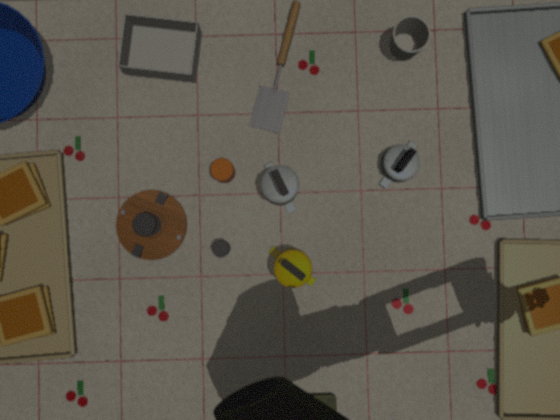

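Candidates in the top view:
- **Covers:** grey at (279,184), tall in the side view; grey at (401,162), low; yellow at (293,268), excluded. I choose (279,184).
- **Pots:** on the base at (146,224), the large grey one; small grey at (221,247); orange at (222,169). I choose the one in the base.

Next is a close crop to check both.

```bash
cat > h.py <<'E'
import cv2,numpy as np
from station import status,snapshot,calibration
def cam(n):
    c=calibration(n);K=np.array(c['intrinsics']);R=cv2.Rodrigues(np.array(c['rvec'],float))[0];t=np.array(c['tvec'],float).ravel()
    return K,R,t
def ray(n,p):
    K,R,t=cam(n);d=R.T@np.linalg.solve(K,[p[0],p[1],1]);return -R.T@t,d/np.linalg.norm(d)
def plane(n,p,z):
    o,d=ray(n,p);return o+d*(z-o[2])/d[2]
def tri(a,b):
    o,d=ray('top',a);q,e=ray('side',b)
    s=np.linalg.lstsq(np.c_[d,-e],q-o,rcond=None)[0]
    A,B=o+d*s[0],q+e*s[1];return (A+B)/2,np.linalg.norm(A-B)
def proj(n,X):
    K,R,t=cam(n);x=K@(R@np.asarray(X,float)+t);return x[:2]/x[2]
E
python3 - <<'E'
import numpy as np,cv2
def crop(n,x,y,w,h):
    a=np.load(n+'0.npy')[y:y+h,x:x+w];return cv2.resize(a,(400,300),interpolation=cv2.INTER_CUBIC)
a=np.vstack([np.hstack([crop('top',239,154,80,60),crop('side',210,165,120,90)]),np.hstack([crop('top',96,180,112,84),crop('side',190,300,136,102)])])
cv2.imwrite('pics/c1.png',np.clip(a[:,:,::-1]*1.3,0,255))
E
```

```text
[ WARN:0@0.076] global loadsave.cpp:1063 imwrite_ Unsupported depth image for selected encoder is fallbacked to CV_8U.
```

View pics/c1.png

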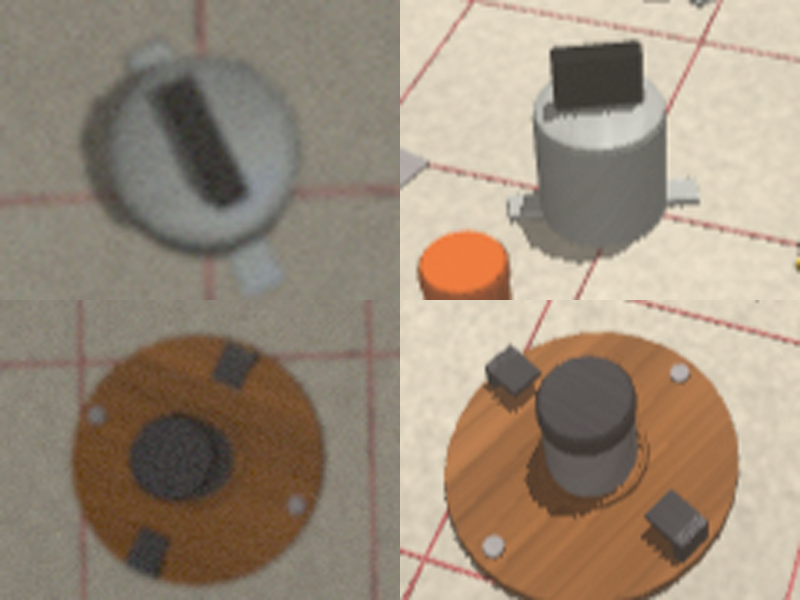

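The crop confirms the choice. The tall grey cover has a black plate and its ears are in line with it. The base disc is centred near top (152,224), with keepers near (162,198) and (138,250) and the grey pot inside. Now I measure.

```bash
cat > m.py <<'E'
from h import *
def blobs(n,im,x,y,w,h,f,amin=30):
    c=im[y:y+h,x:x+w].astype(int);m=f(c).astype(np.uint8)
    m=cv2.morphologyEx(m,cv2.MORPH_OPEN,np.ones((2,2)))
    k,l,s,ce=cv2.connectedComponentsWithStats(m)
    out=[]
    for i in range(1,k):
        if s[i,4]>=amin:
            cn=max(cv2.findContours((l==i).astype(np.uint8),0,1)[0],key=len)
            out.append((s[i,4],ce[i]+[x,y],cv2.minAreaRect(cn),(cn.reshape(-1,2)+[x,y])))
    return sorted(out,key=lambda o:-o[0])
wood=lambda c:(c[...,0]-c[...,2]>30)&(c[...,0]>60)
E
python3 - <<'E'
from m import *
T=np.load('top0.npy');S=np.load('side0.npy')
dark=lambda t:(lambda c:c.max(2)<t)
b=blobs('top',T,255,160,48,50,dark(75))[0];print('plate top',b[0],b[1].round(1),b[2])
s=blobs('side',S,240,170,60,45,dark(75))[0]
q=cv2.boxPoints(cv2.minAreaRect(s[3].astype(np.float32)));print('plate side',s[0],s[1].round(1),q.round(1).tolist())
bt=cv2.boxPoints(b[2])+[255,160];print(bt.round(1).tolist())
cyl=blobs('top',T,250,155,60,60,lambda c:c.min(2)>110)
for c in cyl[:3]:print('bright',c[0],c[1].round(1))
for n,I,r in(('top',T,(100,180,100,90)),('side',S,(195,300,125,110))):
    w=blobs(n,I,*r,wood)[0];h=cv2.convexHull(w[3].astype(np.int32));e=cv2.fitEllipse(h);print(n,'disc',w[0],e)
    pts=np.array([plane(n,p,8)[:2] for p in h.reshape(-1,2)+.0],np.float32);print(cv2.minEnclosingCircle(pts), cv2.fitEllipse(pts))
    for d in blobs(n,I,*r,dark(75),20):print('  dark',d[0],d[1].round(1),d[3].min(0),d[3].max(0))
E
```

```text
plate top 270 [278.9 182.6] ((24.200002670288086, 22.899999618530273), (27.72724151611328, 10.28591251373291), 63.43495178222656)
plate side 504 [269.6 188.7] [[255.39999389648438, 180.5], [282.1000061035156, 178.10000610351562], [283.79998779296875, 197.0], [257.1000061035156, 199.39999389648438]]
[[268.4, 172.8], [277.6, 168.2], [290.0, 193.0], [280.8, 197.6]]
top disc 2966 ((151.65945434570312, 225.32485961914062), (69.81996154785156, 70.48143768310547), 66.10105895996094)
((458.95172119140625, 269.7926330566406), 73.84371185302734) ((458.70501708984375, 269.42498779296875), (145.3472900390625, 146.47445678710938), 160.08990478515625)
  dark 673 [147.5 225. ] [133 211] [163 239]
  dark 149 [138.2 251. ] [132 244] [144 258]
  dark 120 [162.3 198.9] [156 193] [169 205]
side disc 5776 ((250.87564086914062, 361.67840576171875), (98.64324951171875, 123.62118530273438), 33.84931564331055)
((476.51239013671875, 271.9361877441406), 91.83737182617188) ((463.31060791015625, 274.9855651855469), (150.36473083496094, 188.998046875), 5.066648483276367)
  dark 1348 [252.4 344.7] [234 321] [270 373]
  dark 272 [283.4 378.6] [274 367] [295 390]
  dark 151 [228.9 326.7] [221 320] [237 333]
```

```bash
python3 - <<'E'
from m import *
T=np.load('top0.npy');S=np.load('side0.npy')
print('plate tri (top edge)',tri((279.2,182.9),(268.7,179.6)))
q=[plane('top',p,116)[:2] for p in [(268.4,172.8),(277.6,168.2),(290,193),(280.8,197.6)]];q=np.array(q)
d=(q[2]+q[3]-q[0]-q[1])/2;w=(q[1]-q[0]);print('cover plate centre',q.mean(0),np.linalg.norm(d),np.linalg.norm(w),'ang',np.degrees(np.arctan2(d[1],d[0])))
# ears, top view
print('ears',[plane('top',p,4)[:2].round(1) for p in ((239+150/5,154+50/5),(239+258/5,154+278/5))])
k1,k2=(138.2,251.),(162.3,198.9)
a,b=plane('top',k1,18),plane('top',k2,18);print('keepers',a,b,(a+b)/2,np.linalg.norm(a-b),'ang',np.degrees(np.arctan2(*(b-a)[1::-1])))
print(tri(k1,(283.4,378.6)),tri(k2,(228.9,326.7)),'(height keepers)')
# pot lid: side lid top ellipse centre ~, top view
print('pot',tri((96+177*.28,180+(457-300)*.28),(190+186*.34,300+(398-300)*.34)))
w=blobs('side',S,195,300,125,119,wood)[0];h=cv2.convexHull(w[3].astype(np.int32)).reshape(-1,2)+.0
pts=np.array([plane('side',p,8)[:2] for p in h],np.float32);print(cv2.minEnclosingCircle(pts),h.min(0),h.max(0))
print(proj('side',(459,269.5,8)),proj('side',(459+74,269.5,8)))
E
```

```text
plate tri (top edge) (array([528.99115241,   1.93566636, 118.8379522 ]), np.float64(2.0759082780893263))
cover plate centre [528.31220514   1.64708564] 51.92309363325363 19.240982382257688 ang -155.1495334210523
ears [array([580.3,  21.9]), array([483.1, -20.6])]
keepers [406.27907602 295.34111077  18.        ] [512.1625571  243.91392991  18.        ] [459.22081656 269.62752034  18.        ] 117.71179420809484 ang -25.90565925022215
(array([406.79886629, 297.23421702,  12.15074154]), np.float64(1.4137683945582578)) (array([512.85573496, 244.98374976,  14.19153747]), np.float64(0.8432733020220964)) (height keepers)
pot (array([460.63434981, 268.55107595,  57.28541609]), np.float64(0.5834658583355745))
((454.49176025390625, 271.8774108886719), 103.3277816772461) [195. 300.] [306. 418.]
[256.28439623 352.38686297] [210.95997647 339.02899589]
```

```bash
cat > st.py <<'E'
from h import *
import sys
from scipy.spatial.transform import Rotation as Ro
def go(x,y,z,a):
    "remaining shift (cm, tool axes) and turn (rad) to TCP x,y,z with jaw axis at angle a deg (mod 180)"
    s=status.observe();R=Ro.from_rotvec(s['ee_rot']).as_matrix()
    j=np.degrees(np.arctan2(R[1,2],R[0,2]));dy=(a-j+90)%180-90
    print('t',round(s['clock'],2),'tcp',s['tcp_pos'].round(1),'jaw',round(j,1),'tilt',R[:,0].round(3),'q',s['qpos'].round(2),'F',s['wrist_force'].round(1),'gap',round(s['finger_gap']*85,1))
    print('shift cm',(R.T@(np.array([x,y,z])-s['tcp_pos'])/10).round(2),'toolx turn rad',round(-np.radians(dy),3))
if __name__=='__main__':go(*map(float,sys.argv[1:5]))
E
python3 st.py 528.8 1.5 190 114.3
```

```text
t 0.1 tcp [ 236.7 -523.2  209.4] jaw -65.7 tilt [-0.001  0.002 -1.   ] q [-1.22  0.31  1.51  0.    1.33 -0.07] F [-0.5  0.3  0.1] gap 84.6
shift cm [  2.02  48.24 -35.77] toolx turn rad 0.001
```

```bash

python3 -m pendant '[[8.5,0,2.4,-1.8,0],[8.5,0,2.4,-1.8,0],[8.5,0,2.4,-1.8,0],[8.5,0,2.4,-1.8,0],[8.5,0,2.4,-1.8,0]]' 60
python3 -m pendant '[[8.5,0,2.4,-1.8,0],[8.5,0,2.4,-1.8,0],[8.5,0,2.4,-1.8,0],[8.5,0,2.4,-1.8,0],[8.5,0,2.4,-1.8,0]]'
python3 -m pendant '[[8.5,0,2.4,-1.8,0],[8.5,0,2.4,-1.8,0],[8.5,0,2.4,-1.8,0],[8.5,0,2.4,-1.8,0],[8.5,0,2.4,-1.8,0]]' 
python3 -m pendant '[[8.5,0,2.4,-1.8,0],[8.5,0,2.4,-1.8,0],[8.5,0,2.4,-1.8,0],[8.5,0,2.4,-1.8,0],[8.5,0,2.6,0.2,0]]'
python3 st.py 528.8 1.5 190 114.3
```

```text
clock: 0.52
tcp_pos: [309.4, -390.9, 209.8]
ee_rot: [0.892, 1.381, -0.891]
wrist_force: [0.5, 0.1, 0.6]
finger_gap: 0.998
clock: 0.93
tcp_pos: [381.6, -259.4, 210.0]
ee_rot: [0.891, 1.381, -0.891]
wrist_force: [0.2, 0.2, -0.4]
finger_gap: 0.994
clock: 1.35
tcp_pos: [453.8, -128.0, 210.0]
ee_rot: [0.891, 1.381, -0.891]
wrist_force: [-0.2, -0.1, 1.0]
finger_gap: 0.996
clock: 1.77
tcp_pos: [534.0, -11.8, 209.8]
ee_rot: [0.889, 1.385, -0.89]
wrist_force: [0.3, -0.3, 0.2]
finger_gap: 0.995
t 1.77 tcp [534.  -11.8 209.8] jaw -65.5 tilt [-0.003  0.002 -1.   ] q [-0.1   0.25  1.59  0.    1.3   1.04] F [ 0.3 -0.3  0.2] gap 84.6
shift cm [ 1.99  0.09 -1.42] toolx turn rad 0.003
```

Now a half turn, so that joint 6 keeps well inside its range for the closing turn.

```bash

python3 -m pendant '[[8.5,0,0,-0.7,0],[8.5,0,0.1,-0.7,0],[8.5,0,0,0,-0.12],[8.5,0,0,0,-0.12],[8.5,0,0,0,-0.12]]' >/dev/null
python3 -m pendant '[[8.5,0,0,0,-0.12],[8.5,0,0,0,-0.12],[8.5,0,0,0,-0.12],[8.5,0,0,0,-0.12],[8.5,0,0,0,-0.12]]' >/dev/null
python3 -m pendant '[[8.5,0,0,0,-0.12],[8.5,0,0,0,-0.12],[8.5,0,0,0,-0.12],[8.5,0,0,0,-0.12],[8.5,0,0,0,-0.12]]' >/dev/null
python3 -m pendant '[[8.5,0,0,0,-0.12],[8.5,0,0,0,-0.12],[8.5,0,0,0,-0.12],[8.5,0,0,0,-0.12],[8.5,0,0,0,-0.12]]' >/dev/null
python3 -m pendant '[[8.5,0,0,0,-0.12],[8.5,0,0,0,-0.12],[8.5,0,0,0,-0.12],[8.5,0,0,0,-0.12],[8.5,0,0,0,-0.12]]' >/dev/null
python3 -m pendant '[[8.5,0,0,0,-0.12],[8.5,0,0,0,-0.12],[8.5,0,0,0,-0.12],[8.5,0,0,0,-0.02],[8.5,0,0,0,0]]'
python3 st.py 528.8 1.5 130 114.3
python3 - <<'E'
from h import *
s=snapshot('side');t=snapshot('top');cv2.imwrite('pics/a1.png',np.hstack([cv2.resize(s[20:260,180:420],(400,400)),cv2.resize(t[100:260,200:360],(400,400))])[:,:,::-1])
E
```

```text
clock: 4.27
tcp_pos: [529.9, -2.6, 210.1]
ee_rot: [-1.511, 0.981, 1.513]
wrist_force: [0.2, -0.2, -0.7]
finger_gap: 0.994
t 4.27 tcp [529.9  -2.6 210.1] jaw 114.1 tilt [-0.001 -0.    -1.   ] q [-0.08  0.24  1.6  -0.    1.3  -2.08] F [ 0.2 -0.2 -0.7] gap 84.5
shift cm [ 8.01 -0.07  0.42] toolx turn rad -0.004
```

View pics/a1.png

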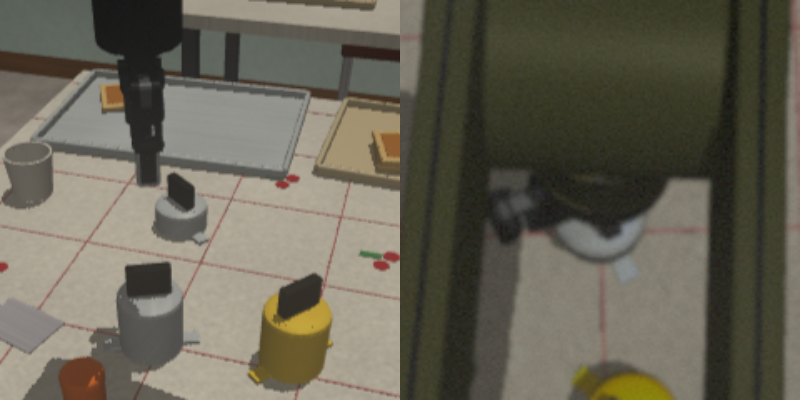

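The side view shows the gripper right above the tall cover, its plate (crop 148,280) under the fingers, and the other things clear. I descend and grip.

```bash

python3 -m pendant '[[8.5,2.5,0,0.4,0],[8.5,3,0,0,0],[8.5,3,0,0,0],[8.5,2.4,0,0,0],[8.5,1.2,0,0,0]]'
python3 -m pendant '[[8.5,0.2,0,0,0],[4,0,0,0,0],[2,0,0,0,0],[0.8,0,0,0,0],[0.8,0,0,0,0]]' 60
python3 -m pendant '[[0.8,0,0,0,0],[0.8,0,0,0,0],[0.8,0,0,0,0],[0.8,0,0,0,0],[0.8,0,0,0,0]]' 80
python3 st.py 528.8 1.5 86 114.3
python3 - <<'E'
from h import *
s=snapshot('side');cv2.imwrite('pics/a2.png',cv2.resize(s[130:260,200:340],(700,650))[:600,:,::-1])
E
```

```text
clock: 4.78
tcp_pos: [526.9, 1.5, 86.3]
ee_rot: [-1.509, 0.983, 1.517]
wrist_force: [-0.9, -0.1, 0.5]
finger_gap: 0.993
clock: 5.2
tcp_pos: [530.6, 1.3, 88.6]
ee_rot: [-1.515, 0.977, 1.511]
wrist_force: [0.6, 0.2, -0.0]
finger_gap: 0.451
clock: 5.62
tcp_pos: [530.4, 0.8, 88.3]
ee_rot: [-1.516, 0.978, 1.512]
wrist_force: [-1.6, -2.2, 5.8]
finger_gap: 0.128
t 5.62 tcp [530.4   0.8  88.3] jaw 114.2 tilt [ 0.002 -0.001 -1.   ] q [-0.08  0.37  1.76 -0.    1.01 -2.07] F [-1.6 -2.2  5.8] gap 10.9
shift cm [0.23 0.12 0.13] toolx turn rad -0.001
```

View pics/a2.png

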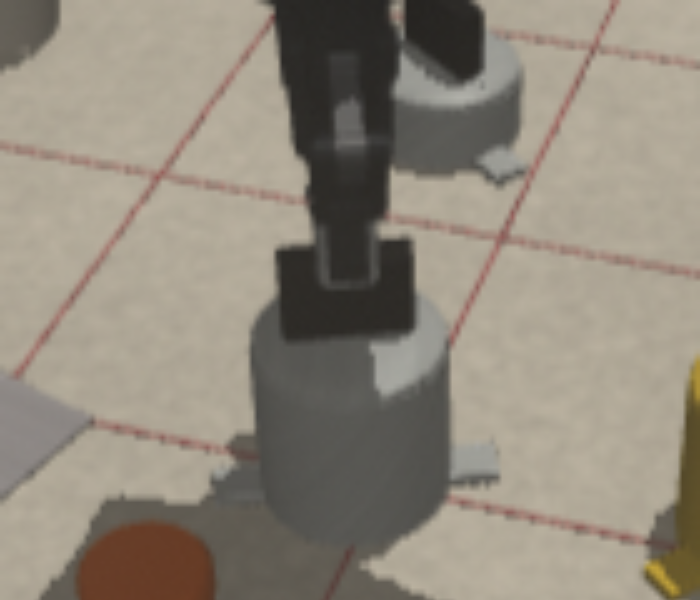

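The fingers are centred on the plate (crop 347 against plate 278–414), with the cover upright. I lift and carry it.

```bash

python3 -m pendant '[[0.8,-0.5,0,0,0],[0.8,-1.5,0,0,0],[0.8,-2.5,0,0,0],[0.8,-2.5,0,0,0],[0.8,-2.5,0,0,0]]' 100
python3 st.py 459 269.6 190 114.3
```

```text
clock: 6.08
tcp_pos: [528.1, 1.7, 182.4]
ee_rot: [-1.511, 0.98, 1.517]
wrist_force: [-0.1, 0.2, -2.7]
finger_gap: 0.122
t 6.08 tcp [528.1   1.7 182.4] jaw 114.2 tilt [-0.003  0.001 -1.   ] q [-0.08  0.27  1.64  0.    1.24 -2.07] F [-0.1  0.2 -2.7] gap 10.3
shift cm [-0.72 -4.69 27.26] toolx turn rad -0.001
```

```bash

python3 -m pendant '[[0.8,-0.7,-0.2,1,0],[0.8,0,-0.4,2,0],[0.8,0,-0.4,2.3,0],[0.8,0,-0.4,2.3,0],[0.8,0,-0.4,2.3,0]]'
python3 -m pendant '[[0.8,0,-0.4,2.3,0],[0.8,0,-0.4,2.3,0],[0.8,0,-0.4,2.3,0],[0.8,0,-0.4,2.3,0],[0.8,0,-0.4,2.3,0]]' 
python3 -m pendant '[[0.8,0,-0.4,2.3,0],[0.8,0,-0.4,2.3,0],[0.8,0,-0.1,1.2,0],[0.8,0,0,0,0],[0.8,0,0,0,0]]'
python3 st.py 459 269.6 190 114.3
python3 - <<'E'
from h import *
s=snapshot('side');t=snapshot('top');np.save('side1.npy',s);np.save('top1.npy',t);cv2.imwrite('pics/a3.png',np.hstack([cv2.resize(s[180:420,150:390],(400,400)),cv2.resize(t[140:300,70:230],(400,400))])[:,:,::-1])
E
```

```text
clock: 6.5
tcp_pos: [503.4, 100.5, 188.0]
ee_rot: [-1.511, 0.98, 1.516]
wrist_force: [0.6, 0.8, -3.2]
finger_gap: 0.118
clock: 6.92
tcp_pos: [474.1, 213.6, 187.8]
ee_rot: [-1.512, 0.98, 1.516]
wrist_force: [0.7, -0.2, -3.8]
finger_gap: 0.119
clock: 7.33
tcp_pos: [459.5, 268.7, 188.4]
ee_rot: [-1.515, 0.979, 1.516]
wrist_force: [-0.8, -0.3, -2.1]
finger_gap: 0.118
t 7.33 tcp [459.5 268.7 188.4] jaw 114.4 tilt [-0.002 -0.001 -1.   ] q [ 0.45  0.27  1.62 -0.    1.25 -1.55] F [-0.8 -0.3 -2.1] gap 10.0
shift cm [-0.16  0.01  0.1 ] toolx turn rad 0.001
```

View pics/a3.png

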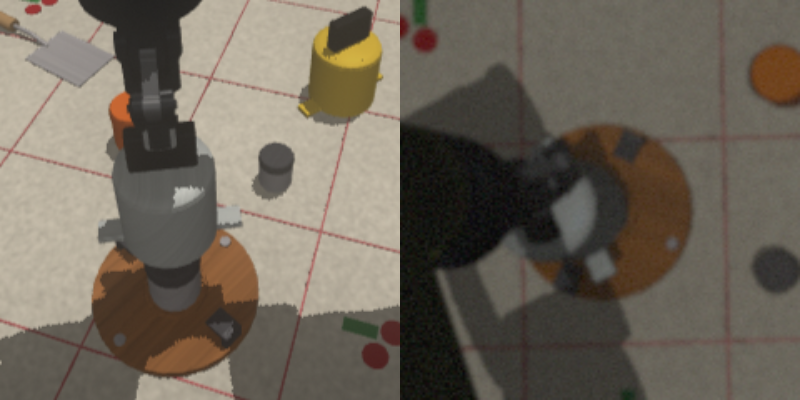

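```bash
python3 - <<'E'
from m import *
for z in (8,35,63,100,180,216):print(z,proj('side',(459.5,269,z)).round(1))
S=np.load('side1.npy')
for y in (310,318,345,350,355):print(y,S[y,205:300:3].max(1).tolist())
E
```

```text
8 [256.1 352. ]
35 [255.  342.3]
63 [253.8 331.6]
100 [252.2 316.3]
180 [248.  278.3]
216 [245.8 258.5]
310 [185, 189, 185, 196, 185, 167, 83, 85, 88, 89, 91, 90, 90, 91, 91, 91, 89, 88, 88, 88, 88, 87, 84, 82, 78, 133, 174, 176, 175, 175, 189, 187]
318 [192, 177, 93, 93, 93, 91, 84, 84, 86, 87, 90, 90, 91, 90, 89, 89, 89, 88, 90, 88, 85, 85, 83, 83, 77, 122, 141, 180, 188, 191, 182, 187]
345 [182, 149, 81, 83, 85, 85, 80, 73, 74, 75, 74, 56, 47, 48, 47, 46, 46, 48, 49, 48, 46, 68, 117, 144, 145, 139, 142, 136, 142, 139, 144, 136]
350 [180, 149, 86, 86, 83, 73, 73, 75, 75, 68, 69, 65, 74, 50, 48, 47, 47, 49, 47, 66, 76, 70, 110, 105, 142, 118, 138, 139, 141, 137, 135, 135]
355 [168, 155, 117, 73, 72, 75, 76, 72, 69, 69, 73, 73, 74, 77, 80, 81, 81, 81, 80, 79, 72, 68, 75, 71, 75, 76, 119, 141, 134, 135, 134, 137]
```

Both the cover (side columns 223–279, mid 251) and the pot (mid about 254) match the projected axis to about 1 px. I lower it, slowing at the end.

```bash

python3 -m pendant '[[0.8,1,0,0.1,0],[0.8,1.5,0,0,0],[0.8,1.5,0,0,0],[0.8,1.2,0,0,0],[0.8,0.8,0,0,0]]'
python3 -m pendant '[[0.8,0.8,0,0,0],[0.8,0.8,0,0,0],[0.8,0.6,0,0,0],[0.8,0.3,0,0,0],[0.8,0.3,0,0,0]]' 
python3 -m pendant '[[0.8,0.2,0,0,0],[0.8,0.1,0,0,0],[0.8,0.05,0,0,0],[0.8,0,0,0,0],[0.8,0,0,0,0]]' 
python3 st.py 459 269.6 96 114.3
```

```text
clock: 7.85
tcp_pos: [459.5, 268.0, 127.4]
ee_rot: [-1.512, 0.982, 1.514]
wrist_force: [0.3, -0.7, -3.2]
finger_gap: 0.117
clock: 8.27
tcp_pos: [460.4, 269.6, 101.1]
ee_rot: [-1.514, 0.978, 1.514]
wrist_force: [0.6, 0.3, -2.5]
finger_gap: 0.12
clock: 8.68
tcp_pos: [460.4, 269.7, 98.1]
ee_rot: [-1.514, 0.978, 1.513]
wrist_force: [0.1, 0.7, -2.7]
finger_gap: 0.122
t 8.68 tcp [460.4 269.7  98.1] jaw 114.3 tilt [ 0.001  0.    -1.   ] q [ 0.45  0.36  1.74 -0.    1.03 -1.54] F [ 0.1  0.7 -2.7] gap 10.4
shift cm [0.21 0.13 0.05] toolx turn rad -0.001
```

Not in contact yet (z force still −2.7). I go on in small steps.

```bash

python3 -m pendant '[[0.8,0.1,0,0,0],[0.8,0.1,0,0,0],[0.8,0,0,0,0]]'
python3 -m pendant '[[0.8,0.1,0,0,0],[0.8,0.1,0,0,0],[0.8,0,0,0,0]]' 
python3 st.py 459 269.6 96 114.3
```

```text
clock: 8.93
tcp_pos: [460.8, 269.5, 96.4]
ee_rot: [-1.515, 0.977, 1.513]
wrist_force: [-0.1, -1.7, 2.3]
finger_gap: 0.121
clock: 9.18
tcp_pos: [460.9, 269.2, 96.2]
ee_rot: [-1.515, 0.977, 1.512]
wrist_force: [-2.2, -4.1, 17.0]
finger_gap: 0.12
t 9.18 tcp [460.9 269.2  96.2] jaw 114.3 tilt [ 0.002 -0.    -1.   ] q [ 0.45  0.36  1.75 -0.    1.03 -1.54] F [-2.2 -4.1 17. ] gap 10.2
shift cm [0.02 0.16 0.12] toolx turn rad -0.001
```

Contact came at z 96.4, as expected (rim on the plate). I ease off 1 mm, pause, then turn −50° with 0.876 rad about tool x.

```bash

python3 -m pendant '[[0.8,-0.1,0,0,0],[0.8,0,0,0,0],[0.8,0,0,0,0.06],[0.8,0,0,0,0.08],[0.8,0,0,0,0.08]]'
python3 -m pendant '[[0.8,0,0,0,0.08],[0.8,0,0,0,0.08],[0.8,0,0,0,0.08],[0.8,0,0,0,0.08],[0.8,0,0,0,0.08]]' 
python3 -m pendant '[[0.8,0,0,0,0.08],[0.8,0,0,0,0.08],[0.8,0,0,0,0.08],[0.8,0,0,0,0.016],[0.8,0,0,0,0]]' 
python3 st.py 459 269.6 96 64.1
python3 - <<'E'
from h import *
s=snapshot('side');np.save('side2.npy',s);cv2.imwrite('pics/a4.png',cv2.resize(s[230:420,150:390],(750,594),interpolation=cv2.INTER_CUBIC)[:,:,::-1])
E
```

```text
clock: 9.6
tcp_pos: [461.4, 270.3, 96.2]
ee_rot: [-1.355, 1.105, 1.353]
wrist_force: [-0.7, -0.6, 7.6]
finger_gap: 0.119
clock: 10.02
tcp_pos: [461.8, 270.6, 96.2]
ee_rot: [-1.06, 1.293, 1.059]
wrist_force: [-0.8, -0.7, 6.5]
finger_gap: 0.122
clock: 10.43
tcp_pos: [461.9, 270.6, 96.2]
ee_rot: [-0.869, 1.386, 0.868]
wrist_force: [-0.5, 0.5, 6.3]
finger_gap: 0.121
t 10.43 tcp [461.9 270.6  96.2] jaw 64.0 tilt [ 0.004  0.002 -1.   ] q [ 0.45  0.36  1.75  0.    1.03 -0.67] F [-0.5  0.5  6.3] gap 10.3
shift cm [ 0.02  0.21 -0.22] toolx turn rad -0.001
```

View pics/a4.png

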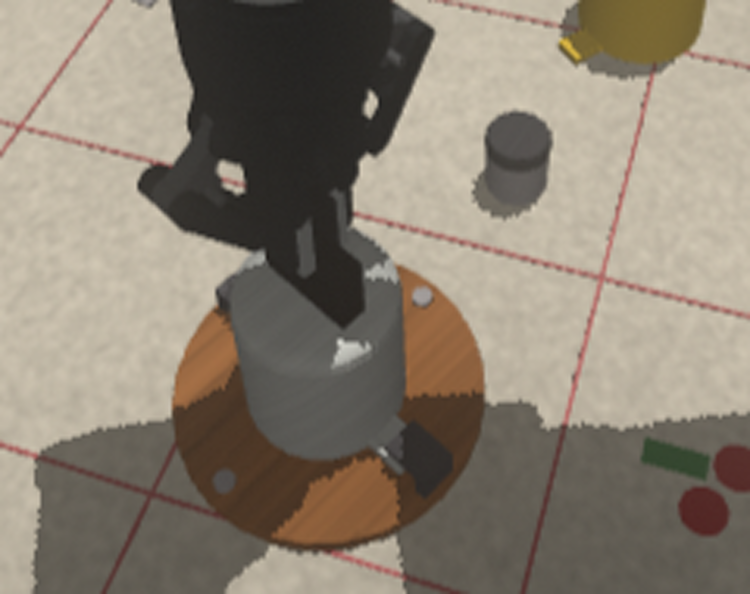

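The ear goes under the keeper at crop (400,450), squarely. I let go and lift.

```bash

python3 -m pendant '[[2,0,0,0,0],[3,0,0,0,0],[5,0,0,0,0],[8.5,0,0,0,0],[8.5,0,0,0,0]]' 
python3 -m pendant '[[8.5,0,0,0,0],[8.5,0,0,0,0],[8.5,0,0,0,0],[8.5,-0.5,0,0,0],[8.5,-1,0,0,0]]' 
python3 -m pendant '[[8.5,-3,0,0,0],[8.5,-3,0,0,0],[8.5,-3,0,0,0],[8.5,-3,0,0,0],[8.5,-2,0,0,0]]' >/dev/null
python3 -m pendant '[[8.5,0,-2,-2,0],[8.5,0,-3,-2,0],[8.5,0,-3,-2,0],[8.5,0,-3,-2,0],[8.5,0,-3,-2,0]]' >/dev/null
python3 st.py 459 269.6 96 64.1
python3 - <<'E'
from h import *
s=snapshot('side');t=snapshot('top');np.save('top3.npy',t);np.save('side3.npy',s);cv2.imwrite('pics/a5.png',np.hstack([cv2.resize(s[260:420,170:330],(400,400),interpolation=cv2.INTER_CUBIC),cv2.resize(t[180:270,105:195],(400,400),interpolation=cv2.INTER_CUBIC)])[:,:,::-1])
E
```

```text
clock: 10.9
tcp_pos: [460.0, 269.5, 94.6]
ee_rot: [-0.87, 1.391, 0.87]
wrist_force: [-0.3, -0.6, 0.3]
finger_gap: 0.765
clock: 11.32
tcp_pos: [459.2, 269.1, 109.2]
ee_rot: [-0.87, 1.393, 0.87]
wrist_force: [-0.3, 0.2, 0.3]
finger_gap: 0.995
t 12.15 tcp [543.  117.1 251.3] jaw 64.1 tilt [ 0.002  0.    -1.   ] q [ 0.14  0.25  1.48  0.    1.41 -0.98] F [ 0.9  0.3 -0.5] gap 84.6
shift cm [15.52 14.24 10.03] toolx turn rad -0.0
```

View pics/a5.png

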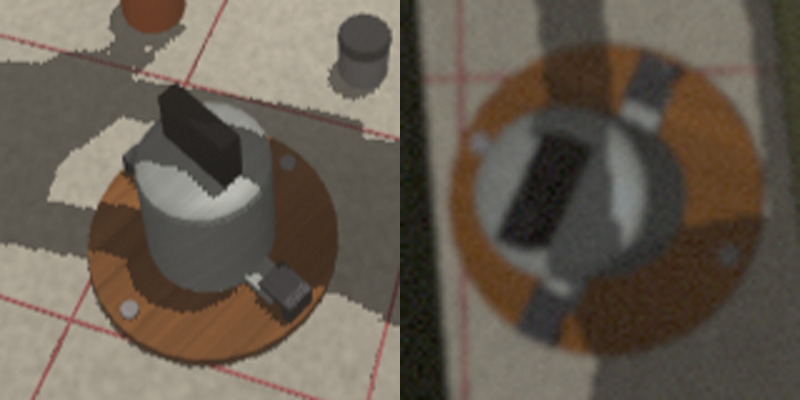

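```bash
python3 - <<'E'
from m import *
T=np.load('top3.npy');S=np.load('side3.npy')
b=blobs('top',T,118,200,35,42,lambda c:c.max(2)<60)[0];r=cv2.boxPoints(cv2.minAreaRect(b[3].astype(np.float32)));print(b[0],r.round(1).tolist())
q=np.array([plane('top',p,122)[:2] for p in r]);e=[q[1]-q[0],q[2]-q[1]];d=max(e,key=np.linalg.norm)
print('plate centre',q.mean(0),[np.linalg.norm(v).round(1) for v in e],'ang',np.degrees(np.arctan2(d[1],d[0])))
# corner of plate top: side near-right top corner vs top view
c=170+np.array([241,150])*.4*[1,1];c[1]=260+150*.4
print('plate right top corner tri',tri((105+502*90/400-4*0+0, 180+240*90/400),c))
print('keepers line -25.9; low cover top:',[blobs('top',I,385,145,35,35,lambda c:c.max(2)<75)[0][1].round(1) for I in (np.load('top0.npy'),T)])
E
```

```text
322 [[127.5, 233.89999389648438], [138.60000610351562, 208.5], [149.8000030517578, 213.39999389648438], [138.6999969482422, 238.8000030517578]]
plate centre [459.56752882 263.31840353] [np.float64(51.0), np.float64(22.5)] ang -24.617760633963663
plate right top corner tri (array([461.29440839, 152.03670813, -78.96718641]), np.float64(52.2737496327126))
keepers line -25.9; low cover top: [array([404.1, 160.4]), array([404.3, 160.4])]
```

```bash
python3 - <<'E'
from h import *
# near-end top corner, smaller-x/larger-y end; plate top expected z 124
print(tri((105+101*.225,180+238*.225),(170+241*.4,260+150*.4)))
E
```

```text
(array([437.81940975, 282.6503981 , 121.61057242]), np.float64(8.427612185496118))
```

Plate top is about 122 mm against 124 expected, so the cover is seated. Handing in.

```bash
python3 -c "from station import hand_in;print(hand_in())"
```

```text
the job is handed in; nothing more can be done
None
```

I closed the canister and handed the job in at about 12 s of the 42 s. The tall grey cover was lowered over the pot with its ears about 50° off the keepers. It touched down at TCP z 96.4 mm, as expected. I then turned it by −50° and released it, and the arm was clear of everything at hand-in.

What the last checks showed:
- **Ears:** both cameras show them under the keepers. The plate lies at −24.6° against −25.9° for the keepers' line, so about 1.3° off.
- **Centring:** the fingers stood about 3 mm from my estimate of the base centre when they let go. The plate centre from the picture came out about 6 mm off. That reading is poor, because its mask also took in the plate's side face.
- **Height:** the plate's top came to about 122 mm against 124 expected. The two rays missed each other by 8 mm, so this is only a rough check. My first try at it used a wrong pixel and I discarded it.
- **Low cover:** it did not move in the picture (within 0.2 px).
- **Pot:** it cannot be seen under the cover. No unusual forces came up while lowering.

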